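Load a cartridge into the counter-top water filter

TASK

Fit the filter cartridge into the counter-top water filter: swing the wire clamp up to upright or a little beyond, stand the cartridge upright in the round cradle with its fin pointing along the unit (towards the hinge) so that the clamp's two press lugs can pass on either side of it, and let go. Then swing the clamp fully shut so that it drives the cartridge home, and leave everything else where it stands.

Things in the scene. Friction and masses are not known exactly. Their poses are not given: they have to be found in the camera images.
- filter_unit: Water filter, fixed to the worktop: grey base 170 x 116 mm, 16 mm thick, from x = -65 to +105 mm. Origin on the worktop below the cradle's axis; z up, +x points from the cradle to the hinge, y parallel to the hinge pin. Two posts at x = 67 to 93 mm, y = +-52 mm, 96 mm high, carry the hinge.
- cradle_mouth (a point): Centre of the rim of the white round cradle (a tube, 65 mm outside, 53 mm inside diameter), 52 mm above the worktop. In it a sprung seat plate stands 30 mm above the worktop when unpressed (22 mm below the rim); it bears the cartridge's weight and gives 8 mm (3 to 6.5 N) when the clamp drives the cartridge home.
- clamp_hinge (a point): Middle of the clamp's hinge pin: 80 mm towards +x from the cradle's axis and 83 mm above the worktop; the pin is parallel to filter_unit's y.
- clamp (a joint): Angle of the wire clamp, rad: 0 fully shut (wire level), grows as the grip swings up and over towards the hinge side, 1.57 upright, 1.9 the stop. Starts partly shut over the cradle. Stiff hinge: it stays where it is left; moving it takes about 4 N at the grip, 7 N over the last 0.1 rad with the cartridge in place.
- clamp_grip (a point): Middle of the clamp's grip, a round black sleeve 14 mm thick, 68 mm long, parallel to the hinge pin and 158 mm from it: at angle a it lies at x = 80 - 158 cos(a), z = 83 + 158 sin(a) mm in filter_unit's frame. 9 mm wires at y = +-43 mm run to the hinge.
- clamp_lugs (a point): Midpoint between the clamp's two press lugs, 80 mm from the hinge pin: black pegs 12 mm thick (16 mm collars beyond y = +-34 mm) that point inward from the side wires, leaving a 22 mm gap between their tips at y = +-11 mm. They press on the cartridge's shoulder on both sides of its fin.
- cartridge_center (a point): Filter cartridge, loose, upright: white cylinder 50 mm wide, 55 mm high, foot tapered to 40 mm, two grey bands; on its flat top a grey fin 30 mm long, 12 thick, 24 tall (79 mm in all). Point on the axis 39.5 mm above the bottom; z the axis, x along the fin. 0.10 to 0.20 kg. In the cradle its flat shoulder is 85 mm above the worktop, home 77 mm.
- tub: Yoghurt tub, 72 mm wide, 71 mm high, a loose bystander; origin at the centre of its underside.
- salt: Spice jar, 42 mm diameter, 106 mm high, a loose bystander; origin at the centre of its underside.
- mug: Green and white mug, 92 mm diameter, 93 mm high, a loose bystander behind the work; origin at the centre of its underside.
- dispenser_tap (a point): Obstacle: tip of the tap lever of the tall drink dispenser that stands fixed behind the work. The lever points towards the robot, 178 mm above the worktop; the dispenser's glass jar (176 mm diameter, up to 390 mm high) has its axis 159 mm straight behind this point (towards +x). Carry things past in front of it.
Mind the look-alikes: they are no part of the job. Leave any red or turquoise look-alike of the part that bears cartridge_center alone.

How it is judged:
On the way, in this order (a step that is already met when the one before it is completed fails the run):
1. the clamp is swung open (past 1.2 rad) (value of joint clamp above 1.2 rad), for 0.1 s.
2. the cartridge stands upright in the cradle, let go, with the clamp still open (horizontal distance between cartridge_center and cradle_mouth below 0.005 m and z of cartridge_center in the frame of filter_unit below 0.074 m and angle between cartridge_center's own z axis and vertical below 0.1 rad and contact force between the fingers and cartridge below 0.1 N and value of joint clamp above 0.6 rad), for 0.2 s.
At the end, for the whole second after the job is handed in: The clamp is shut to within 0.05 rad and the cartridge is upright in the cradle (axis within 5 mm and 0.08 rad), pressed down so that its centre is at most 65.5 mm above the worktop (61.5 fully home, 69.5 unpressed), at rest (value of joint clamp below 0.05 rad and horizontal distance between cartridge_center and cradle_mouth below 0.005 m and z of cartridge_center in the frame of filter_unit below 0.0655 m and angle between cartridge_center's own z axis and vertical below 0.08 rad and linear speed of cartridge below 0.02 m/s); the robot touches nothing.
It fails at once if a bystander (tub, spice jar or mug) is moved more than 30 mm (distance of any of tub, salt, mug from where it was at the start of the episode above 0.03 m).
It also fails if it takes over 72 s, if anything falls off the work surface, if the arm or the gripper's body presses on something with over 40 N, if the wrist force passes 120 N, or if a joint passes its speed limit or range.

ROBOT

A 6-joint arm with a two-finger parallel gripper is mounted at the origin on a cart in front of the work surface, level with it; the furniture and walls round the work are solid. World frame = base frame: x ahead of the robot, y to its left, z up, the work surface at z = 0. Lengths are in m, angles in rad, forces in N, time in s.
With the tool pointing down it reaches from about 0.275 to 0.85 m from the base axis. Payload 19 kg.
Tool frame: the origin (TCP) lies between the finger pads; the fingertips stand 17 mm ahead of it and the grasp point (between the pads) lies 2 mm behind it; z points along the fingers, y is the line along which they close (so a half turn about z gives the same grasp; the last joint's range is limited). The gripper opens to 85 mm and grips with 20 to 120 N. Pads are 22 mm wide; open, the fingers measure 114 mm over their backs; the gripper's body (76 mm by 85 mm) begins 54 mm behind the grasp point. The pads swing forward as they close: fully open they stand 13 mm farther back than shut.
Start: joints at [-1.479, 0.15, 1.437, -0, 1.554, -0.134], TCP at [0.129, -0.56, 0.248] pointing down, gripper open.
Joint ranges: [-2.8, 2.8], [-0.68, 2.1], [0.12, 2.68], [-1.39, 4.53], [0.16, 2.79], [-2.81, 2.81]. Speed limits (rad/s): [1.89, 1.89, 2.22, 3.01, 3.01, 3.01].

INTERFACE

Orientations are given as a unit quaternion [w, x, y, z].
In Python, from station import robot gives the robot as it stands.
- The arm moves only by the tool arm_command, never from a script. Its arguments are lists of equal length, an entry for each row: "linear": the shift along the tool's x, y, z in cm, a list of three; "turn": the turn about the tool's z in degrees; "hand": the opening, from 0 (shut) to 1 (fully open). In form: {"linear": [[tx, ty, tz], ...], "turn": [turn, ...], "hand": [hand, ...]}. A call has 1 to 12 rows; each row is the pose to reach, as a shift and turn from the pose commanded when the call began, along the tool's axes at that moment; what a row does not reach only later rows make up. A row lasts 1/12 s, in which the tool goes at most 41.7 mm and 7.16 degrees, less where a joint would pass 70% of its speed; a pose out of reach is approached as far as the arm can. A call with a gripper value outside its range is refused whole. The fingers move at their own pace and stop on an object; the grip force is fixed at half the most. Time passes only in rows, so rows that repeat a pose let the fingers close. It gives the time, the measured TCP pose, the force, the opening and the grip force at its end, in the units of the state.
- robot.get_state(): the state, without advancing time (a new reading comes with each control period).
- robot.grab_frame(name): name is "scene" or "top" or "wrist"; returns the picture (384x512x3 uint8, red, green, blue); there is no depth.
- robot.camera_info(name): a dict with "K" (3x3 intrinsics, pixels), "position" and "attitude" of the camera in the world; the wrist camera has in their place "hand_eye" (4x4, takes a point from camera to tool coordinates, whose origin is the TCP and whose axes are the flange's). Camera axes: x right, y down, z forward; pixel columns grow to the right and rows downward; lengths in m; the calibration is good to about 2 mm. A picture is of the moment at which its call begins: read the wrist's pose just before it. camera_info takes no time and is no camera call.
- robot.job_done(): hands the job in; it is judged then, once.
The state is a dict: "clock": time; "joint_pos": joint angles; "qvel": joint speeds; "joint_efforts": joint torques, N m; "position": TCP position; "tcp_rot": TCP orientation; "ft_force": force on the tool from outside, world axes, zero at the start; "wrist_torque": the same for the moment, N m; "opening": finger opening in m; "grip_force": force on a finger pad.
Only numpy, scipy, OpenCV 4.12 (cv2) and the standard library are available. Lean on these libraries where they do the work, as an engineer would, in place of code of your own. Each camera call takes 0.05 s, during which the arm holds its last target. There are 200 camera calls.

## Working session

There is one attempt and no reset: what is moved stays moved. The work goes in short steps, Python scripts to look and compute and a tool call to move; the robot and the scene stay as the last step left them, time stands still between calls to the robot, and variables do not carry over. Pictures are saved under pics/ and viewed, at most 10 in all, crops included, and the job is handed in when it is done.

Besides the shell and the picture viewer there is one more tool, called after "Request:" as name(argument=value, ...) on one line, values as JSON. arm_command: Moves the arm, as the interface text tells. Its arguments: {"type":"object","properties":{"linear":{"type":"array","items":{"type":"array","items":{"type":"number"}}},"turn":{"type":"array","items":{"type":"number"}},"hand":{"type":"array","items":{"type":"number"}}},"required":["linear","turn","hand"]}

```bash
mkdir -p pics; python3 - <<'E'
from station import robot
import cv2,numpy as np
s=robot.get_state();print(s)
a=robot.grab_frame("scene");b=robot.grab_frame("top")
np.save("scene.npy",a);np.save("top.npy",b)
for n in("scene","top","wrist"):print(n,robot.camera_info(n))
cv2.imwrite("pics/scene.png",a[:,:,::-1]);cv2.imwrite("pics/top.png",b[:,:,::-1])
E
```

```text
{'clock': 0.0, 'joint_pos': array([-1.47897589e+00,  1.50975918e-01,  1.43805742e+00,  3.12109863e-05,
        1.55382106e+00, -1.34021381e-01]), 'qvel': array([-5.55940896e-04,  1.28528496e-03,  7.13086149e-04,  3.70301849e-05,
       -3.79475187e-04, -5.82494896e-04]), 'joint_efforts': array([ 1.40771477e-03, -7.13042951e+01, -5.70870960e+01,  1.15064191e-05,
        8.58449115e-03, -6.42485531e-06]), 'position': array([ 0.12871353, -0.56015886,  0.24766807]), 'tcp_rot': array([-6.30401627e-04,  9.93631039e-01,  1.12680789e-01,  2.89102946e-05]), 'ft_force': array([-0.36384148, -0.10398849,  0.31658256]), 'wrist_torque': array([-0.02099357, -0.06465672,  0.04740857]), 'grip_force': 0.0, 'opening': 0.08495591089457763}
scene {'K': array([[375.75722091,   0.        , 253.93517797],
       [  0.        , 375.75722091, 193.39220618],
       [  0.        ,   0.        ,   1.        ]]), 'position': array([0.00586385, 0.74902564, 0.74606392]), 'attitude': array([ 0.15572567, -0.29223943,  0.83247814, -0.44421366])}
top {'K': array([[456.64550444,   0.        , 261.16065063],
       [  0.        , 456.64550444, 186.98383204],
       [  0.        ,   0.        ,   1.        ]]), 'position': array([0.29884343, 0.04616841, 1.56785926]), 'attitude': array([ 0.06474847, -0.69689233,  0.71119075, -0.06600329])}
wrist {'K': array([[320.91792121,   0.        , 260.82493708],
       [  0.        , 320.91792121, 185.85840182],
       [  0.        ,   0.        ,   1.        ]]), 'hand_eye': array([[ 1.58942007e-04, -9.53835031e-01, -3.00330997e-01,
         7.79787410e-02],
       [ 9.99999894e-01,  2.19846573e-05,  4.59400644e-04,
        -7.17275705e-04],
       [-4.31589754e-04, -3.00331038e-01,  9.53834934e-01,
        -1.25553693e-01],
       [ 0.00000000e+00,  0.00000000e+00,  0.00000000e+00,
         1.00000000e+00]])}
```

View pics/scene.png

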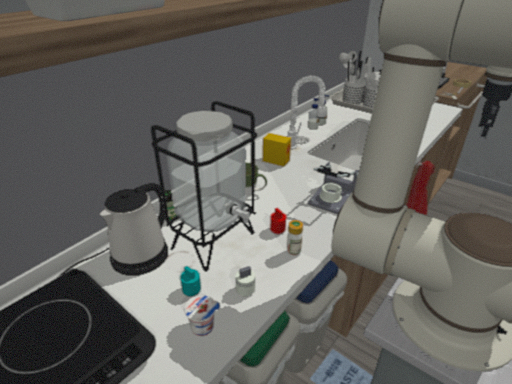

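View pics/top.png

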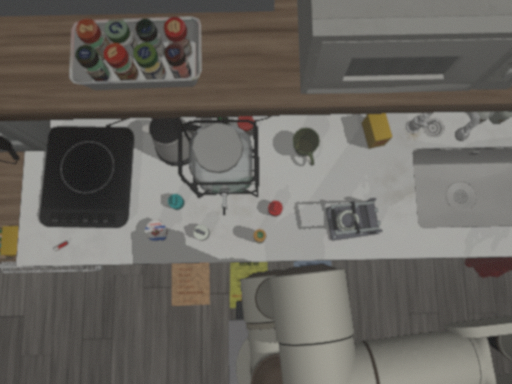

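The top view shows the filter unit near (350,218), with its hinge to the right and the clamp grip near (312,214). The white cartridge is near (201,233), the red look-alike at (275,208), the turquoise one at (176,201), the salt at (259,236) and the tub at (156,231). I'll enlarge both views.

```bash
cat > h.py <<'E'
import numpy as np,cv2
from scipy.spatial.transform import Rotation as R
from station import robot
def q(w):return R.from_quat([w[1],w[2],w[3],w[0]]).as_matrix()
def cam(n,s=None):
    c=robot.camera_info(n)
    if n!="wrist":return c["K"],np.array(c["position"]),q(c["attitude"])
    T=c["hand_eye"];M=q(s["tcp_rot"]);return c["K"],s["position"]+M@T[:3,3],M@T[:3,:3]
def plane(c,uv,z):
    K,p,M=c;d=M@np.linalg.solve(K,[uv[0],uv[1],1]);return p+d*(z-p[2])/d[2]
def proj(c,P):
    K,p,M=c;v=K@(M.T@(np.asarray(P)-p));return v[:2]/v[2]
def meet(c1,u1,c2,u2):
    A=[];b=[]
    for (K,p,M),u in((c1,u1),(c2,u2)):
        d=M@np.linalg.solve(K,[u[0],u[1],1]);d/=np.linalg.norm(d);Q=np.eye(3)-np.outer(d,d);A.append(Q);b.append(Q@p)
    return np.linalg.lstsq(np.vstack(A),np.hstack(b),rcond=None)[0]
def toolshift(s,P):return q(s["tcp_rot"]).T@(np.asarray(P)-s["position"])*100
E
python3 - <<'E'
from h import *
a=np.load("scene.npy");b=np.load("top.npy")
f=lambda im,x,y,w,h,k:cv2.resize(im[y:y+h,x:x+w],None,fx=k,fy=k,interpolation=cv2.INTER_CUBIC)
im=np.vstack([np.hstack([f(b,290,185,100,65,4),f(a,300,155,100,65,4)]),np.hstack([f(b,180,205,100,65,4),f(a,200,240,100,65,4)])])
cv2.imwrite("pics/c.png",im[:,:,::-1])
ct=cam("top")
print("M top",ct[2])
for n,u,z in(("cart",(201,233),.055),("cradle",(346,219),.05),("grip",(312,214),.1),("salt",(259,236),.1),("red",(275,208),.05),("tub",(156,231),.07)):print(n,plane(ct,u,z))
E
```

```text
M top [[-2.02974253e-02 -9.82699532e-01  1.84091400e-01]
 [-9.99793981e-01  1.99692851e-02 -3.63643522e-03]
 [-1.02650473e-04 -1.84127284e-01 -9.82902402e-01]]
cart [0.43138864 0.24269788 0.055     ]
cradle [ 0.46867392 -0.24036288  0.05      ]
grip [ 0.48153865 -0.12186211  0.1       ]
salt [0.41406384 0.0509082  0.1       ]
red [ 0.51051143 -0.00438358  0.05      ]
tub [0.43961843 0.3882604  0.07      ]
```

View pics/c.png

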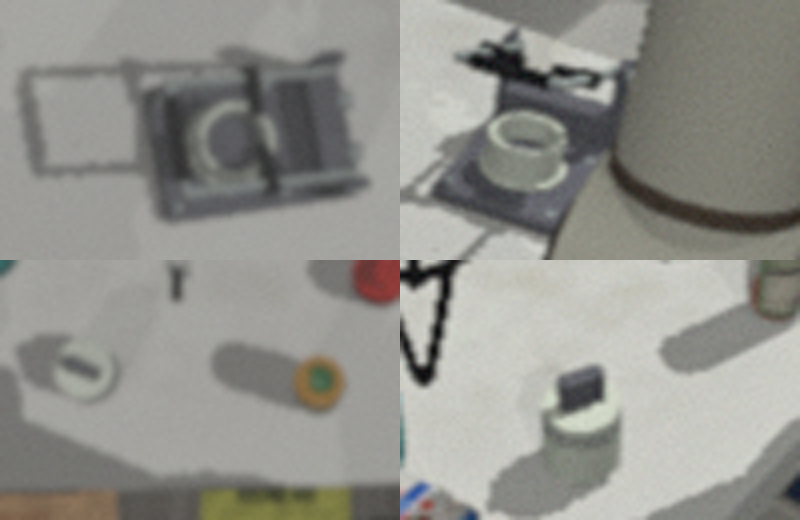

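The crop shows the cradle rim centre at top pixel (349,220.5), with the unit turned about 8° and its hinge to the right. The clamp is raised, with the grip near (333,220). The cartridge fin slopes down to the right at (201,233). I'll go above the unit and look with the wrist camera.

Request:
arm_command(linear=[[0,0,-6],[10,-6,-11],[40.4,-23.5,-11],[40.4,-23.5,-11],[40.4,-23.5,-11],[40.4,-23.5,-11],[40.4,-23.5,-11],[40.4,-23.5,-11],[40.4,-23.5,-11],[40.4,-23.5,-11],[40.4,-23.5,-11],[40.4,-23.5,-11]], turn=[0,0,4.5,4.5,4.5,4.5,4.5,4.5,4.5,4.5,4.5,4.5], hand=[1,1,1,1,1,1,1,1,1,1,1,1])

```text
clock: 1.1
position: [0.4583, -0.2508, 0.3565]
tcp_rot: [-0.0, 0.997, 0.074, -0.0]
ft_force: [0.3, -0.7, 0.1]
opening: 0.0852
grip_force: 0.0
```

```bash
python3 - <<'E'
from h import *
import pickle
s=robot.get_state();w=robot.grab_frame("wrist");a=robot.grab_frame("scene");pickle.dump((s,w,a),open("w1.pkl","wb"))
cv2.imwrite("pics/w1.png",w[:,:,::-1])
print(s["position"],s["clock"])
E
```

```text
[ 0.45831983 -0.2508078   0.3565497 ] 1.1
```

View pics/w1.png

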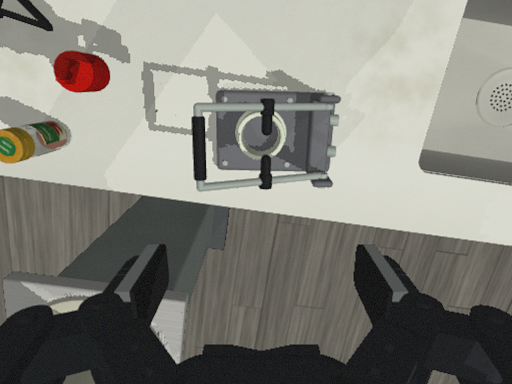

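The wrist picture shows the cradle rim centred near (261,133), the grip centred near (199,149), lugs near (267,116) and (265,170), and the hinge posts near (333,104) and (323,180). Next I'll compute these positions.

```bash
python3 - <<'E'
from h import *
import pickle
from scipy.optimize import brentq
s,w,a=pickle.load(open("w1.pkl","rb"));c=cam("wrist",s)
g=w.astype(int)
# grip: dark pixels
m=np.uint8((g.max(2)<45));m[:, :150]=0;m[210:]=0;m[:, 300:]=0
n,l,st,ce=cv2.connectedComponentsWithStats(m)
for i in range(1,n):
    if st[i,4]>60:
        p=np.argwhere(l==i)[:,::-1].astype(np.float32);print(st[i],ce[i],cv2.minAreaRect(p))
# cradle: whitish, yellowish
roi=np.zeros(m.shape,np.uint8);roi[100:170,228:295]=1
m2=np.uint8((g.min(2)>120))*roi
p=np.argwhere(m2)[:,::-1].astype(np.float32);print(len(p),cv2.fitEllipse(cv2.convexHull(p)),cv2.minEnclosingCircle(p))
o=plane(c,(261,133),.052);print("cradle",o)
# base plate edges: yaw
m3=np.uint8((g.max(2)<125)&(g.max(2)>50));m3[:, :205]=0;m3[210:]=0;m3[:,345:]=0;m3[:80]=0
p=np.argwhere(m3)[:,::-1].astype(np.float32);print("base",cv2.minAreaRect(p))
E
```

```text
[261  99  13  36 362] [267.20994475 115.59116022] ((267.0, 116.5), (35.0, 12.0), 90.0)
[192 117  14  63 720] [198.87361111 147.86111111] ((198.99911499023438, 147.97918701171875), (62.4041862487793, 11.823074340820312), 87.61405944824219)
[260 155  12  34 303] [265.44224422 172.25082508] ((265.5, 171.5), (33.0, 11.0), 90.0)
1140 ((265.6254577636719, 124.71810913085938), (67.93510437011719, 94.09040069580078), 148.38442993164062) ((261.8397521972656, 131.43580627441406), 43.56441879272461)
cradle [ 0.47459853 -0.24795111  0.052     ]
base ((271.6940612792969, 150.349853515625), (134.12864685058594, 120.44204711914062), 1.3639276027679443)
```

```bash
python3 - <<'E'
from h import *
import pickle
from scipy.optimize import least_squares
s,w,a=pickle.load(open("w1.pkl","rb"));c=cam("wrist",s);ct=cam("top")
obs=[((-.1,),(198.9,147.9))]
def pt(o,y,a,r,yy):
    ux=np.array([np.cos(y),np.sin(y),0]);uy=np.array([-np.sin(y),np.cos(y),0])
    return np.array([o[0],o[1],0])+ux*(.08-r*np.cos(a))+uy*yy+np.array([0,0,.083+r*np.sin(a)])
def res(v):
    o=v[:2];y,a=v[2:]
    f=[proj(c,[o[0],o[1],.052])-(261,133.5),proj(c,pt(o,y,a,.158,0))-(198.9,147.9)]
    f+=[proj(c,pt(o,y,a,.158,.034))-(200,117),proj(c,pt(o,y,a,.158,-.034))-(197.6,180)]
    f+=[proj(c,pt(o,y,a,.08,.026))-(267.2,115.6),proj(c,pt(o,y,a,.08,-.026))-(265.4,172.3)]
    return np.hstack(f)
r=least_squares(res,[.4746,-.248,-1.42,.5]);print(r.x,np.degrees(r.x[2]),r.fun.round(1))
print("grip",pt(r.x[:2],r.x[2],r.x[3],.158,0),"tool yaw x deg",np.degrees(np.arctan2(*q(s['tcp_rot'])[[1,0],0])))
print("top check",proj(ct,[*r.x[:2],.052]))
np.save("unit.npy",r.x)
E
```

```text
[ 0.47105462 -0.24575719 -1.45668315  0.46822446] -83.46179661275528 [-2.   1.9  0.5  0.4 -1.4 -2.3  2.6 -0.1 -0.1  5.8 -0.  -5.7]
grip [ 0.46410943 -0.18515928  0.1543058 ] tool yaw x deg 8.43654111896572
top check [347.68683504 218.18736512]
```

Request:
arm_command(linear=[[1.6,-6.4,0],[1.6,-6.4,0],[1.6,-6.4,4],[1.6,-6.4,8],[1.6,-6.4,12],[1.6,-6.4,15],[1.6,-6.4,17],[1.6,-6.4,19],[1.6,-6.4,20.4],[1.6,-6.4,20.4],[1.6,-6.4,20.4],[1.6,-6.4,20.4]], turn=[1.9,1.9,1.9,1.9,1.9,1.9,1.9,1.9,1.9,1.9,1.9,1.9], hand=[0.7,0.7,0.7,0.7,0.7,0.7,0.7,0.7,0.7,0,0,0])

```text
clock: 2.2
position: [0.4639, -0.1874, 0.1534]
tcp_rot: [0.0, 0.998, 0.057, 0.0]
ft_force: [-0.1, -0.1, -0.0]
opening: 0.0242
grip_force: 0.0
```

Request:
arm_command(linear=[[0,0,0],[0,0,0],[0,0,0],[0,0,0]], turn=[0,0,0,0], hand=[0,0,0,0])

```text
clock: 2.53
position: [0.4636, -0.184, 0.1536]
tcp_rot: [-0.003, 0.998, 0.058, 0.0]
ft_force: [-4.7, 32.0, 13.4]
opening: 0.0117
grip_force: 58.9
```

Request:
arm_command(linear=[[0,-0.3,0],[0,0.2,-0.9],[0,0.75,-1.8],[0,1.7,-3.0],[0,2.8,-4.2],[0,2.8,-4.2]], turn=[0,0,0,0,0,0], hand=[0,0,0,0,0,0])

```text
clock: 3.03
position: [0.4673, -0.2122, 0.1992]
tcp_rot: [-0.003, 0.998, 0.058, 0.001]
ft_force: [-16.5, 49.3, 48.1]
opening: 0.0114
grip_force: 63.3
```

```bash
python3 - <<'E'
from h import *
import pickle
s=robot.get_state();w=robot.grab_frame("wrist");a=robot.grab_frame("scene");pickle.dump((s,w,a),open("w2.pkl","wb"))
cv2.imwrite("pics/w2.png",np.hstack([w,cv2.resize(a[120:240,250:410],(512,384),interpolation=cv2.INTER_CUBIC)])[:,112:912,::-1])
print(s["position"],s["ft_force"],s["wrist_torque"])
E
```

```text
[ 0.46733831 -0.21223708  0.19923908] [-16.48219618  49.28391268  48.13010606] [8.58254901 2.71665376 0.19929581]
```

View pics/w2.png

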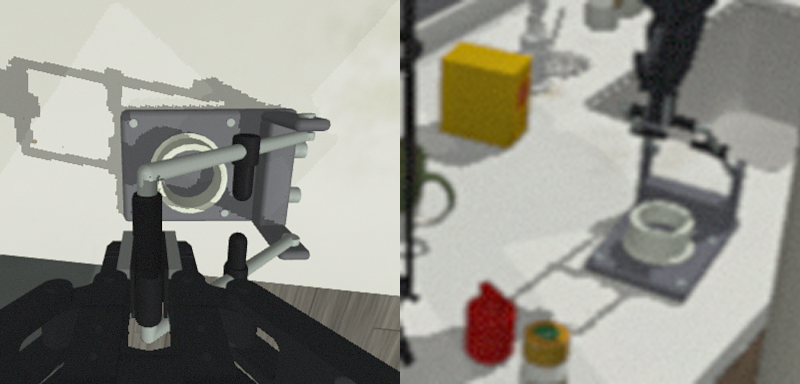

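The picture shows the sleeve held between the fingers, at px (257,260) in the full wrist frame, and the clamp has followed. The force is radial, so my arc sits slightly too close to the hinge. I'll open the hand to a loose cage and work out the clamp angle.

Request:
arm_command(linear=[[0,0,0],[0,0,0],[0,0,0],[0,0,0]], turn=[0,0,0,0], hand=[0.35,0.35,0.35,0.35])

```text
clock: 3.47
position: [0.467, -0.2152, 0.1949]
tcp_rot: [0.0, 0.998, 0.057, 0.0]
ft_force: [-0.1, 0.2, -1.9]
opening: 0.0297
grip_force: 0.0
```

```bash
python3 - <<'E'
from h import *
import pickle
s,w,a=pickle.load(open("w2.pkl","rb"));c=cam("wrist",s);o=np.load("unit.npy");y=o[2]
ux=np.array([np.cos(y),np.sin(y),0]);uy=np.array([-ux[1],ux[0],0]);O=np.array([*o[:2],0])
s2=robot.get_state();w2=robot.grab_frame("wrist");print(s2["position"],s2["ft_force"],s2["opening"])
c2=cam("wrist",s2);pickle.dump((s2,w2),open("w3.pkl","wb"))
print("cradle proj",proj(c2,O+[0,0,.052]),"was 300,172")
for a in np.arange(.6,1.05,.05):
    P=lambda r,yy:proj(c2,O+ux*(.08-r*np.cos(a))+uy*yy+[0,0,.083+r*np.sin(a)]).round(0)
    print(round(a,2),P(.158,.043),P(.158,.034),P(.158,-.034),P(.08,.011),P(.08,-.011))
d=np.uint8(np.abs(w2.astype(int)-w).max(2)>60);print(d.sum())
cv2.imwrite("pics/w3.png",w2[:,:,::-1])
E
```

```text
[ 0.46695366 -0.21520984  0.19490094] [-0.11356176  0.20197534 -1.8684845 ] 0.029727929621445937
cradle proj [296.95489196 178.00590499] was 300,172
0.6 [221. 161.] [222. 179.] [226. 299.] [333. 195.] [330. 226.]
0.65 [229. 164.] [230. 183.] [234. 307.] [337. 196.] [335. 228.]
0.7 [240. 167.] [240. 187.] [243. 315.] [343. 198.] [340. 231.]
0.75 [251. 171.] [251. 191.] [253. 323.] [348. 200.] [345. 233.]
0.8 [265. 174.] [264. 196.] [264. 332.] [354. 201.] [351. 235.]
0.85 [280. 178.] [279. 200.] [277. 340.] [360. 203.] [357. 237.]
0.9 [297. 182.] [296. 205.] [291. 349.] [367. 204.] [363. 239.]
0.95 [316. 186.] [315. 209.] [307. 357.] [374. 206.] [370. 240.]
1.0 [337. 190.] [335. 214.] [324. 366.] [381. 207.] [377. 242.]
15392
```

View pics/w3.png

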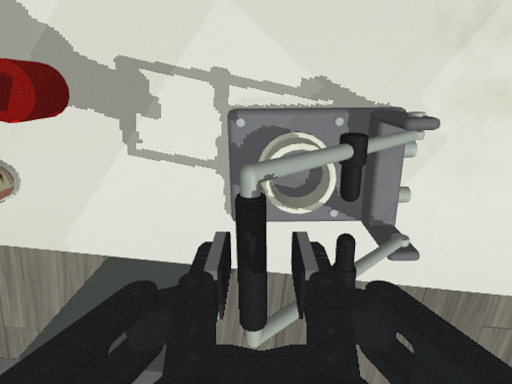

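The sleeve now lies between the open fingers at (250,260), and the lug tips at (350,200) and (345,235) match a model angle of 0.75. I'll sweep it along the arc in the loose cage.

Request:
arm_command(linear=[[0,0.9,-0.4],[0,1.4,-0.9],[0,2.6,-1.9],[0,4.0,-2.7],[0,5.4,-3.4],[0,6.9,-4.0],[0,8.4,-4.4],[0,9.9,-4.7],[0,11.5,-4.8],[0,13.1,-4.8],[0,13.7,-4.7],[0,13.7,-4.7]], turn=[0,0,0,0,0,0,0,0,0,0,0,0], hand=[0.35,0.35,0.35,0.35,0.35,0.35,0.35,0.35,0.35,0.35,0.35,0.35])

```text
clock: 4.52
position: [0.4822, -0.3522, 0.2408]
tcp_rot: [-0.0, 0.998, 0.056, -0.0]
ft_force: [0.0, -0.6, 0.5]
opening: 0.03
grip_force: 0.0
```

```bash
python3 - <<'E'
from h import *
import pickle
s,o=robot.get_state(),np.load("unit.npy");y=o[2]
ux=np.array([np.cos(y),np.sin(y),0]);uy=np.array([-ux[1],ux[0],0]);O=np.array([*o[:2],0])
print(s["position"],s["ft_force"],s["opening"],"unit x",(s["position"]-O)@ux)
w=robot.grab_frame("wrist");c=cam("wrist",s)
cv2.imwrite("pics/w4.png",w[:,:,::-1])
for a in np.arange(1.4,1.9,.1):
    P=lambda r,yy:proj(c,O+ux*(.08-r*np.cos(a))+uy*yy+[0,0,.083+r*np.sin(a)]).round(0)
    print(round(a,2),P(.158,.043),P(.158,.034),P(.158,-.034),P(.08,.011),P(.08,-.011))
E
```

```text
[ 0.48223056 -0.35222111  0.2408128 ] [ 0.01150441 -0.6142828   0.46901343] 0.02999440000999786 unit x 0.10704404555784276
1.4 [131. 171.] [134. 192.] [151. 325.] [201. 188.] [203. 218.]
1.5 [168. 173.] [170. 194.] [182. 328.] [213. 188.] [214. 219.]
1.6 [207. 173.] [208. 194.] [215. 329.] [225. 188.] [226. 219.]
1.7 [246. 172.] [247. 193.] [249. 327.] [237. 188.] [238. 219.]
1.8 [284. 170.] [283. 191.] [281. 323.] [249. 187.] [249. 218.]
```

View pics/w4.png

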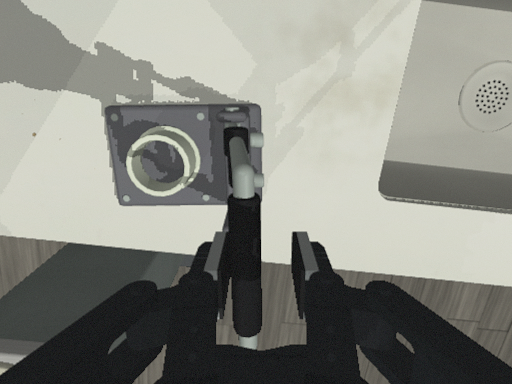

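The clamp now stands at about 1.69 rad. I'll retreat upward and travel in front of the dispenser to the cartridge.

Request:
arm_command(linear=[[0,0.3,-4],[0,0.3,-8],[0,0.3,-10],[-3,-4,-10],[-6,-8,-10],[-8.3,-12,-10],[-8.3,-16,-10],[-8.3,-20,-10],[-8.3,-24,-10],[-8,-28,-10],[-7.5,-32,-10],[-7,-36,-10]], turn=[0,0,0,-7,-14,-21,-28,-35,-42,-49,-55.5,-55.5], hand=[0.35,0.35,0.35,0.35,0.35,0.35,0.35,0.35,0.35,0.35,0.35,0.35])

```text
clock: 5.57
position: [0.3705, -0.0107, 0.3417]
tcp_rot: [0.001, 0.855, 0.519, 0.0]
ft_force: [0.4, 0.5, -0.6]
opening: 0.03
grip_force: 0.0
```

Request:
arm_command(linear=[[4,-1.4,0],[8,-2.8,0],[12,-4.2,0],[16,-5.6,0],[20,-7,2],[23.3,-8.4,4],[23.3,-8.4,6],[23.3,-8.4,6],[23.3,-8.4,6]], turn=[0,0,0,0,0,0,0,0,0], hand=[0.7,0.7,0.7,0.7,0.7,0.7,0.7,0.7,0.7])

```text
clock: 6.32
position: [0.406, 0.2325, 0.281]
tcp_rot: [-0.0, 0.857, 0.516, -0.001]
ft_force: [0.2, -0.5, 0.6]
opening: 0.0597
grip_force: 0.0
```

```bash
python3 - <<'E'
from h import *
import pickle
s=robot.get_state();w=robot.grab_frame("wrist");pickle.dump((s,w),open("w5.pkl","wb"))
cv2.imwrite("pics/w5.png",w[:,:,::-1]);print(s["position"])
print(proj(cam("wrist",s),(.4314,.2427,.055)))
E
```

```text
[0.40600906 0.23245939 0.28104438]
[276.59166179 138.91968497]
```

View pics/w5.png

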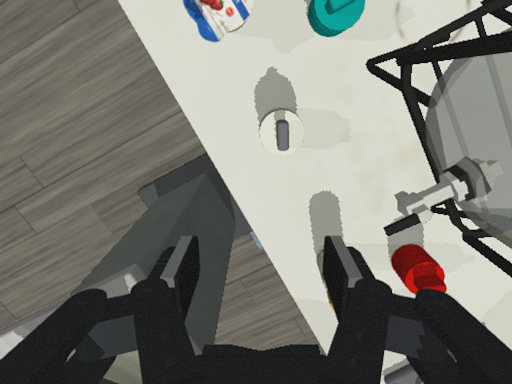

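The cartridge top is centred near (281,132) with the fin near (282,136), almost vertical in the picture, so the tool yaw is nearly right.

```bash
python3 - <<'E'
from h import *
import pickle
s,w=pickle.load(open("w5.pkl","rb"));c=cam("wrist",s);g=w.astype(int)
roi=np.zeros(g.shape[:2],np.uint8);cv2.circle(roi,(281,133),19,1,-1)
m=np.uint8(g.max(2)<150)*roi
n,l,st,ce=cv2.connectedComponentsWithStats(m);i=1+st[1:,4].argmax()
p=np.argwhere(l==i)[:,::-1].astype(np.float32);r=cv2.minAreaRect(p);print(st[i],ce[i],r)
print("fin centre z.079/.067",plane(c,ce[i],.079),plane(c,ce[i],.067))
# disc: bright pixels, warmer than the table? print profile
print(g[132,250:312:2].tolist());print(g[105:160:2,270].tolist())
P=plane(c,r[0],.073)
print("tool x yaw",np.degrees(np.arctan2(*q(s['tcp_rot'])[[1,0],0])),"shift",toolshift(s,P))
E
```

```text
[276 119  13  32 379] [282.12137203 134.21635884] ((282.0, 134.5), (31.0, 12.0), 90.0)
fin centre z.079/.067 [0.43935024 0.24837294 0.079     ] [0.43921801 0.24642097 0.067     ]
[[216, 217, 208], [215, 216, 206], [217, 217, 208], [217, 218, 207], [216, 217, 207], [218, 222, 205], [220, 224, 207], [220, 224, 208], [220, 225, 208], [219, 224, 208], [221, 226, 210], [220, 225, 208], [225, 229, 212], [109, 112, 101], [91, 94, 93], [112, 114, 116], [115, 116, 118], [116, 115, 118], [112, 114, 117], [92, 92, 90], [216, 221, 200], [214, 219, 199], [211, 217, 196], [212, 216, 196], [214, 219, 199], [213, 218, 197], [213, 218, 198], [207, 211, 197], [208, 209, 197], [206, 208, 196], [207, 209, 197]]
[[149, 150, 141], [150, 150, 141], [133, 137, 127], [112, 117, 107], [140, 146, 132], [222, 228, 211], [220, 226, 208], [219, 224, 207], [221, 225, 210], [220, 225, 208], [220, 224, 208], [220, 224, 208], [220, 225, 208], [221, 225, 208], [220, 226, 209], [219, 224, 207], [219, 224, 206], [221, 226, 210], [221, 225, 208], [220, 225, 208], [221, 226, 211], [219, 225, 208], [221, 226, 210], [221, 225, 208], [217, 218, 207], [216, 216, 205], [219, 219, 210], [217, 218, 208]]
tool x yaw 62.13417901700153 shift [ 2.88084199  2.25547274 20.7971164 ]
```

Request:
arm_command(linear=[[2.9,2.2,0],[2.9,2.2,4],[2.9,2.2,8],[2.9,2.2,12],[2.9,2.2,15],[2.9,2.2,17],[2.9,2.2,18.5],[2.9,2.2,19.5],[2.9,2.2,20.5],[2.9,2.2,20.5],[2.9,2.2,20.5],[2.9,2.2,20.5]], turn=[0,0,0,0,0,0,0,0,0,0,0,0], hand=[0.45,0.45,0.45,0.45,0.45,0.45,0.45,0.45,0.45,0.45,0,0])

```text
clock: 7.37
position: [0.4406, 0.2477, 0.0777]
tcp_rot: [0.0, 0.857, 0.515, 0.001]
ft_force: [-0.2, 0.4, 0.5]
opening: 0.0152
grip_force: 0.6
```

Request:
arm_command(linear=[[0,0,0],[0,0,0],[0,0,0],[0,0,0],[0,0,0]], turn=[0,0,0,0,0], hand=[0,0,0,0,0])

```text
clock: 7.78
position: [0.4406, 0.2479, 0.0776]
tcp_rot: [0.0, 0.857, 0.515, 0.001]
ft_force: [0.3, -1.1, 6.7]
opening: 0.0109
grip_force: 60.0
```

Gripped. I'll lift and carry it in front of the tap and salt jar to a hover beside the cradle.

Request:
arm_command(linear=[[0,0,-3],[0,0,-7],[0,0,-11],[0,0,-15],[-1,0,-17.5],[-4.5,-0.5,-17.5],[-8.2,-0.9,-17.5],[-11.7,-1.2,-17.5],[-15,0.5,-17.5],[-18.5,2.4,-17.5],[-22,4.2,-17.5],[-25.5,6,-17.5]], turn=[0,0,0,0,0,-4,-8,-12,-16,-20,-24,-28], hand=[0,0,0,0,0,0,0,0,0,0,0,0])

```text
clock: 8.78
position: [0.3727, -0.007, 0.2521]
tcp_rot: [0.001, 0.705, 0.709, 0.0]
ft_force: [1.4, -0.2, -2.0]
opening: 0.0105
grip_force: 59.1
```

Request:
arm_command(linear=[[-4,0,0],[-8,0,0],[-12,0,0],[-16,0.4,0],[-20,0.8,0],[-24,1.1,0],[-24,1.1,0],[-24,1.1,0],[-24,1.1,0]], turn=[0,-2,-4,-6.4,-6.4,-6.4,-6.4,-6.4,-6.4], hand=[0,0,0,0,0,0,0,0,0])

```text
clock: 9.53
position: [0.3843, -0.2452, 0.2515]
tcp_rot: [-0.0, 0.667, 0.745, 0.0]
ft_force: [-0.2, 0.7, -2.5]
opening: 0.0104
grip_force: 59.0
```

```bash
python3 - <<'E'
from h import *
import pickle
s=robot.get_state();w=robot.grab_frame("wrist");pickle.dump((s,w),open("w6.pkl","wb"))
cv2.imwrite("pics/w6.png",w[:,:,::-1]);print(s["position"],s["ft_force"],np.degrees(np.arctan2(*q(s['tcp_rot'])[[1,0],0])))
print(proj(cam("wrist",s),(.472,-.246,.052)))
E
```

```text
[ 0.38433157 -0.24523538  0.25145807] [-0.19875032  0.72641891 -2.50451469] 96.39083542493474
[342.67453129 172.84185983]
```

View pics/w6.png

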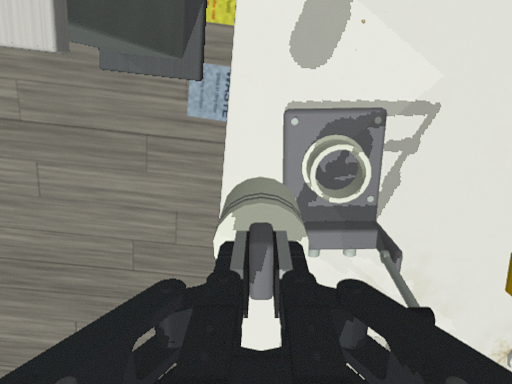

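The held cartridge is seen at (261,210), upright with the fin centred in the fingers. The cradle rim is near (340,172), close to the predicted (343,173), and the base corner holes are at (295,121), (378,121) and (371,200). I'll get the cradle centre from the masks.

```bash
python3 - <<'E'
from h import *
import pickle
s,w=pickle.load(open("w6.pkl","rb"));c=cam("wrist",s)
g=w[130:212:2,296:380:2].astype(int)
v=g.sum(2)//3
print("\n".join("".join("#" if x>190 else "+" if x>150 else "-" if x>110 else "." for x in r) for r in v))
O=np.load("unit.npy");O=np.array([.472,-.246,0]);t=np.linspace(0,2*np.pi,9)[:-1]
for r,z in((.0325,.052),(.0265,.052)):
    print(r,[tuple(((proj(c,O+[r*np.cos(k),r*np.sin(k),z])-(296,130))/2).round(0).astype(int)) for k in t])
E
```

```text
-------------........................-----
------------..........................----
------------........-.................----
-----------....++++++++++-............----
----------...++++++++++++++-...........---
---------..+++++---------++++-.........---
--------..+++---------------++-.......----
---------#++---------++++++--++-......----
------.+##--------###########--+-......---
-------##+------#############++++......---
-----.###-----######+---..+#+-+++-....----
-----+##--.--####+----.....-----##-...----
-----##--...####------.....----+##+...----
----+##-...###+------......----+###+.-----
----##+-..###+-------....--------###------
----##--.+###-----.......-----.--+###-----
---+##-..###----.........-......--###-----
---###---##+---.................--+##+----
---##+-.###.---..................--##+----
---##+--##+..--..................--###----
---##+--##-..--..................--###----
---###-+##.......................--###----
---+##-+##.......................--###----
----##-###................----...-.###----
----##++##..........-----.........-##+---.
----+##+##+..............
[... 454 characters left out ...]
.----------+++####+---------------.-
-.....--------------------..-------.----.-
-........................................-
-........................................+
.-.......................................+
0.0325 [(np.int64(39), np.int64(23)), (np.int64(36), np.int64(12)), (np.int64(26), np.int64(6)), (np.int64(14), np.int64(9)), (np.int64(8), np.int64(20)), (np.int64(11), np.int64(31)), (np.int64(21), np.int64(36)), (np.int64(32), np.int64(33))]
0.0265 [(np.int64(36), np.int64(23)), (np.int64(34), np.int64(14)), (np.int64(26), np.int64(9)), (np.int64(16), np.int64(12)), (np.int64(11), np.int64(20)), (np.int64(13), np.int64(29)), (np.int64(21), np.int64(33)), (np.int64(30), np.int64(31))]
```

Request:
arm_command(linear=[[-0.4,3,0],[-0.8,6,0],[-1.1,8.6,2],[-1.1,8.6,5],[-1.1,8.6,8],[-1.1,8.6,10],[-1.1,8.6,10.6],[-1.1,8.6,10.6],[-1.1,8.6,10.6]], turn=[0,0,0,0,0,0,0,0,0], hand=[0,0,0,0,0,0,0,0,0])

```text
clock: 10.33
position: [0.4717, -0.2464, 0.1469]
tcp_rot: [0.001, 0.666, 0.746, 0.0]
ft_force: [0.3, -0.3, -0.6]
opening: 0.0107
grip_force: 59.2
```

```bash
python3 - <<'E'
from h import *
import pickle
s=robot.get_state();w=robot.grab_frame("wrist");pickle.dump((s,w),open("w7.pkl","wb"))
print(s["position"],s["ft_force"]);c=cam("wrist",s)
g=w[120:260:3,180:345:2].astype(int)
v=g.sum(2)//3
print("\n".join("%3d "%(120+3*i)+"".join("#" if x>190 else "+" if x>150 else "-" if x>110 else "." for x in r) for i,r in enumerate(v)))
O=np.array([.471,-.2485,.052])
for r in(.0325,.0265):
    print(r,[tuple(proj(c,O+[r*np.cos(k),r*np.sin(k),0]).round(0)) for k in np.linspace(0,2*np.pi,9)[:-1]])
print("fin",proj(c,s["position"]),"shoulder c",proj(c,s["position"]-[0,0,.0226]))
E
```

```text
[ 0.47165382 -0.24644404  0.14687487] [ 0.3345178  -0.3193556  -0.58154702]
120 ##-...-++++-......................................................----....-++++####
123 ##+....++++-.......................................................--.....-+++++###
126 ##+.....--.................................................................#++#####
129 ###.......................................................................-++++####
132 ###........................................................................++++####
135 ###.......................................................................-#+++####
138 ###-......................................................................++++#####
141 ###-..............................----------..............................+++++####
144 ###-..........................------------------..........................+++++####
147 ###+.......................--------------.---------.......................+++#--+++
150 ###+.....................------....--..--.-.-..------.....................#+-------
153 ####...................++---....-...---....--.....--
[... 3138 characters left out ...]
, np.float64(204.0)), (np.float64(294.0), np.float64(172.0)), (np.float64(263.0), np.float64(156.0)), (np.float64(229.0), np.float64(165.0)), (np.float64(214.0), np.float64(194.0)), (np.float64(224.0), np.float64(224.0)), (np.float64(253.0), np.float64(239.0)), (np.float64(285.0), np.float64(231.0))]
0.0265 [(np.float64(294.0), np.float64(203.0)), (np.float64(287.0), np.float64(177.0)), (np.float64(262.0), np.float64(164.0)), (np.float64(235.0), np.float64(172.0)), (np.float64(222.0), np.float64(195.0)), (np.float64(230.0), np.float64(220.0)), (np.float64(254.0), np.float64(232.0)), (np.float64(280.0), np.float64(225.0))]
fin [258.70800854 267.44060483] shoulder c [258.88062167 243.45312392]
```

```bash
python3 - <<'E'
from h import *
import pickle
s,w=pickle.load(open("w7.pkl","rb"))
print(robot.camera_info("wrist")["hand_eye"].round(4).tolist(), np.linalg.norm(s["tcp_rot"]))
g=cv2.resize(w[110:270,160:360],(800,600)[:2] if 0 else (750,600),interpolation=cv2.INTER_CUBIC)
g=np.uint8(255*(g/255.)**.6);cv2.imwrite("pics/w7.png",g[:,:,::-1])
E
```

```text
[[0.0002, -0.9534, -0.3017, 0.0779], [1.0, -0.0002, 0.0012, 0.0008], [-0.0012, -0.3017, 0.9534, -0.1256], [0.0, 0.0, 0.0, 1.0]] 0.9999999999999999
```

View pics/w7.png

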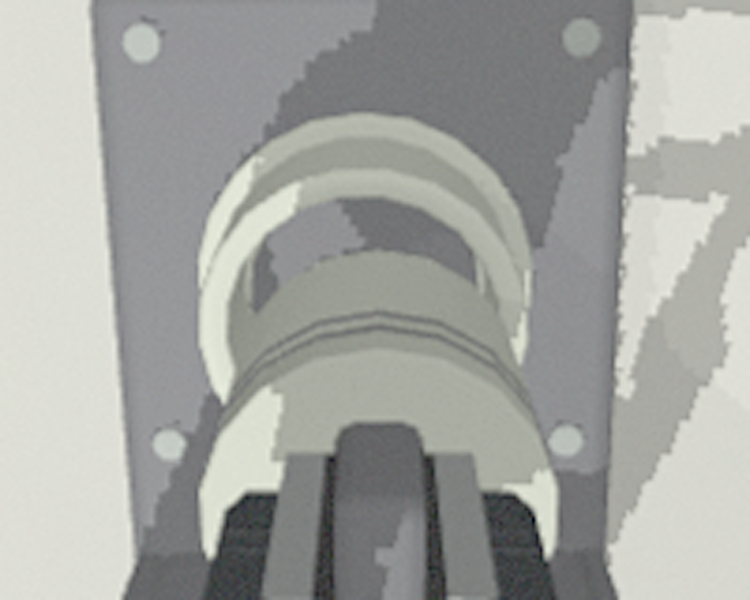

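The picture shows the cartridge foot edge at full-frame (261,177) and its shoulder centre at u≈261, while the rim centre is at u≈257.3. The cartridge is therefore about 2.4 mm too far along +tool y and in line along tool x. I'll correct that and lower it.

Request:
arm_command(linear=[[0,-0.24,0],[0,-0.24,0.7],[0,-0.24,1.3],[0,-0.24,1.9],[0,-0.24,2.4],[0,-0.24,2.4]], turn=[0,0,0,0,0,0], hand=[0,0,0,0,0,0])

```text
clock: 10.88
position: [0.4684, -0.2468, 0.12]
tcp_rot: [-0.001, 0.666, 0.746, -0.0]
ft_force: [-0.1, 0.5, -1.7]
opening: 0.0104
grip_force: 59.4
```

Request:
arm_command(linear=[[0,0,0.4],[0,0,0.8],[0,0,1.1],[0,0,1.1]], turn=[0,0,0,0], hand=[0,0,0,0])

```text
clock: 11.22
position: [0.4686, -0.2469, 0.1097]
tcp_rot: [-0.0, 0.666, 0.746, 0.0]
ft_force: [-1.0, 0.9, -3.2]
opening: 0.0104
grip_force: 59.2
```

Request:
arm_command(linear=[[0,0,0.2],[0,0,0.2],[0,0,0.2],[0,0,0.2],[0,0,0.2],[0,0,0.2]], turn=[0,0,0,0,0,0], hand=[0,0,0.3,0.4,0.4,0.4])

```text
clock: 11.72
position: [0.4689, -0.2473, 0.1086]
tcp_rot: [0.0, 0.666, 0.746, -0.0]
ft_force: [-0.3, -0.0, -0.4]
opening: 0.0341
grip_force: 0.0
```

Request:
arm_command(linear=[[0,0,0],[0,0,0],[0,0,-2],[0,0,-6],[0,0,-10],[0,0,-14],[0,0,-14],[0,0,-14]], turn=[0,0,0,0,0,0,0,0], hand=[0.4,0.4,0.4,0.4,0.4,0.4,0.4,0.4])

```text
clock: 12.38
position: [0.4694, -0.2475, 0.2508]
tcp_rot: [0.002, 0.666, 0.746, 0.0]
ft_force: [-0.0, 0.3, -1.4]
opening: 0.034
grip_force: 0.0
```

```bash
python3 - <<'E'
from h import *
import pickle
s=robot.get_state();print(s["position"],s["ft_force"],s["opening"]);w=robot.grab_frame("wrist");pickle.dump((s,w),open("w8.pkl","wb"));c=cam("wrist",s)
g=w[125:260:3,180:345:2].astype(int);v=g.sum(2)//3
print("\n".join("%3d "%(125+3*i)+"".join("#" if x>190 else "+" if x>150 else "-" if x>110 else "." for x in r) for i,r in enumerate(v)))
O=np.array([.469,-.2488,0])
for r,z in((.0325,.052),(.025,.085),(.025,.093),(.015,.109)):
    print(r,z,[tuple(proj(c,O+[r*np.cos(k),r*np.sin(k),z]).round(0)) for k in np.radians(96.4)+np.arange(4)*np.pi/2])
E
```

```text
[ 0.46939412 -0.24754205  0.25079558] [-0.03703709  0.3225068  -1.38681427] 0.03396282781089043
125 ##############-...................------------....................#++############--
128 ##############-................------------------.................+##+#####++------
131 ##############+..............-----..-..-.......----...............##---------------
134 ##############+..........-..++--..---------+---..---..............-----------------
137 ##############+............##-.-#-----.....------..--.............-----------------
140 ###############...........+#--##--......--.-...----.--............++------++-------
143 ###############..........+#-+##+...-.-.....--....---.--..........-+#+######+----+-+
146 ###############......-...##+##-........---........------..........#+######+---+####
149 ###############......-..+#+##-....+####-------....------.........-+#+#####----#####
152 ###############-........#+##--.-######+--------++..------.........##+###+----######
155 ###############-........#+##..+#######---------###.-.----........-++###+----+######
158 ###############-........###+.+##
[... 2948 characters left out ...]
.##+#++
0.0325 0.052 [(np.float64(259.0), np.float64(132.0)), (np.float64(227.0), np.float64(164.0)), (np.float64(259.0), np.float64(193.0)), (np.float64(290.0), np.float64(164.0))]
0.025 0.085 [(np.float64(258.0), np.float64(146.0)), (np.float64(232.0), np.float64(172.0)), (np.float64(259.0), np.float64(197.0)), (np.float64(285.0), np.float64(172.0))]
0.025 0.093 [(np.float64(258.0), np.float64(147.0)), (np.float64(231.0), np.float64(174.0)), (np.float64(259.0), np.float64(200.0)), (np.float64(286.0), np.float64(174.0))]
0.015 0.109 [(np.float64(258.0), np.float64(163.0)), (np.float64(241.0), np.float64(179.0)), (np.float64(258.0), np.float64(196.0)), (np.float64(276.0), np.float64(179.0))]
```

The cartridge is seated: its shoulder disc (u 234–286, top v≈149) matches the seated prediction, and the fin is straight. Next I'll put closed fingers behind the grip on the hinge side.

Request:
arm_command(linear=[[0,0,-3],[0,0,-6],[-3,0,-7],[-7,0,-7],[-11,0,-7],[-12.9,0,-7],[-12.9,0,-7],[-12.9,0,-4],[-12.9,0,-1],[-12.9,0,1.5],[-12.9,0,1.5],[-12.9,0,1.5]], turn=[0,0,0,0,0,0,0,0,0,0,0,0], hand=[0,0,0,0,0,0,0,0,0,0,0,0])

```text
clock: 13.43
position: [0.4828, -0.3745, 0.2323]
tcp_rot: [-0.002, 0.666, 0.746, 0.0]
ft_force: [0.6, -0.1, 1.4]
opening: -0.0002
grip_force: 0.0
```

Request:
arm_command(linear=[[1.2,0,0],[2.4,0,0],[3.6,0,0],[4.8,0,0],[6,0,0.2],[7.2,0,0.5],[8.4,0,1],[9.6,0,1.5],[10.6,0,2],[11.6,0,2.3],[12.6,0,2.5],[12.6,0,2.5]], turn=[0,0,0,0,0,0,0,0,0,0,0,0], hand=[0,0,0,0,0,0,0,0,0,0,0,0])

```text
clock: 14.43
position: [0.4686, -0.2482, 0.2071]
tcp_rot: [-0.001, 0.666, 0.746, -0.0]
ft_force: [-0.7, -0.6, -0.5]
opening: -0.0001
grip_force: 0.0
```

```bash
cat > look.py <<'E'
from h import *
s=robot.get_state();print(s["position"],s["ft_force"]);w=robot.grab_frame("wrist");c=cam("wrist",s)
g=w[60:300:5,120:400:3].astype(int);v=g.max(2)
print("\n".join("%3d "%(60+5*i)+"".join("#" if x<48 else "o" if x<110 else "." for x in r) for i,r in enumerate(v)))
y=np.radians(-83.5);ux=np.array([np.cos(y),np.sin(y),0]);uy=np.array([-ux[1],ux[0],0]);O=np.array([.4705,-.2475,0])
for a in np.arange(0,1.3,.1):
    P=lambda r,yy:proj(c,O+ux*(.08-r*np.cos(a))+uy*yy+[0,0,.083+r*np.sin(a)]).round(0)
    print(round(a,2),P(.158,.034),P(.158,-.034))
E
python3 look.py
```

```text
[ 0.46864111 -0.24821636  0.20713397] [-0.68600478 -0.59526083 -0.5430635 ]
 60 ooooooo.......................................................................................
 65 ooooooo.......................................................................................
 70 ooooooo.......................................................................................
 75 oooooo........................................................................................
 80 ..............................................................................................
 85 ..ooooo.......................................................................................
 90 ooo...........................................................................................
 95 ..............................................................................................
100 .oo..........................oooooooooooooooooooooooooooooooooooooo...........................
105 ...........................................ooooooooooooooooooo...oo...........................
110 o.............................
[... 3391 characters left out ...]
######.....oo.#####o...................
285 o.o..............##########ooo..o#############################o...oo##########o...............
290 ooooooo.......###################################################################o............
295 ooooo.o....#########################################################################o.........
0.0 [308.  84.] [216.  84.]
0.1 [311.  85.] [213.  85.]
0.2 [314.  89.] [210.  89.]
0.3 [318.  96.] [207.  96.]
0.4 [322. 106.] [203. 106.]
0.5 [326. 121.] [199. 121.]
0.6 [330. 141.] [195. 141.]
0.7 [335. 165.] [191. 165.]
0.8 [339. 195.] [187. 195.]
0.9 [342. 229.] [184. 229.]
1.0 [345. 267.] [181. 267.]
1.1 [347. 307.] [179. 307.]
1.2 [349. 348.] [178. 348.]
```

The grip row at v≈229 gives a≈0.9. Next I'll lift the closed fingers over the grip and press it down along the arc.

Request:
arm_command(linear=[[-0.3,0,-2],[-0.3,0,-4.5],[1.9,0,-4.5],[1.9,0,-4.0],[1.9,0,-2.4],[3.0,0,-1.3],[4.1,0,-0.2],[5.0,0,1.1],[5.9,0,2.4],[6.6,0,3.9],[7.1,0,5.3],[7.1,0,5.3]], turn=[0,0,0,0,0,0,0,0,0,0,0,0], hand=[0,0,0,0,0,0,0,0,0,0,0,0])

```text
clock: 15.48
position: [0.4602, -0.1779, 0.1526]
tcp_rot: [-0.002, 0.666, 0.746, 0.0]
ft_force: [-0.8, -1.4, -0.7]
opening: 0.0
grip_force: 0.0
```

```bash
python3 look.py
```

```text
[ 0.46016794 -0.1778766   0.15259716] [-0.8104089  -1.36254437 -0.7481243 ]
 60 ooo...........................................................................................
 65 ooo...........................................................................................
 70 ooo...........................................................................................
 75 ooo...........................................................................................
 80 ooo...........................................................................................
 85 ooo...........................................................................................
 90 ooo...........................................................................................
 95 ooo...........................................................................................
100 ooo...........................................................................................
105 ooo...........................................................................................
110 ooo...........................
[... 3391 characters left out ...]
######ooooooo.o#####...................
285 oooo............o##########.o..o###############################ooooo##########o...............
290 oooo.........o###################################################################o............
295 oooo......o#########################################################################o.........
0.0 [316. 199.] [211. 199.]
0.1 [320. 209.] [207. 209.]
0.2 [325. 223.] [202. 223.]
0.3 [330. 242.] [198. 242.]
0.4 [336. 267.] [192. 267.]
0.5 [342. 298.] [187. 298.]
0.6 [348. 337.] [181. 337.]
0.7 [355. 382.] [175. 382.]
0.8 [361. 435.] [169. 434.]
0.9 [367. 493.] [163. 492.]
1.0 [372. 555.] [158. 554.]
1.1 [376. 618.] [155. 617.]
1.2 [378. 678.] [153. 677.]
```

Request:
arm_command(linear=[[0.2,0,0.8],[0.4,0,1.6],[0.5,0,2.4],[0.6,0,3.1],[0.7,0,3.6],[0.7,0,4.1],[0.7,0,4.5],[0.7,0,4.7],[0.7,0,4.7]], turn=[0,0,0,0,0,0,0,0,0], hand=[0,0,0,0,0,0,0,0,0])

```text
clock: 16.28
position: [0.4602, -0.1725, 0.1079]
tcp_rot: [-0.0, 0.666, 0.746, -0.0]
ft_force: [0.6, 0.2, 0.6]
opening: 0.0002
grip_force: 0.0
```

```bash
python3 look.py | sed -n '1p;26,42p;50,53p'
```

```text
[ 0.46024903 -0.17253351  0.10792989] [0.64891315 0.16781404 0.61716171]
180 ..............................................................................................
185 ..............................................................................................
190 ..............................................................................................
195 ..............................................................................................
200 ..............................................................................................
205 ..............................................................................................
210 .......................ooooooooooooooooooooooooooooooooooooooooooooooooo......................
215 ......................ooooooooooooooooooooooooooooooooooooooooooooooooooo.....................
220 ......................ooooooooooooooooooooooooooooooooooooooooooooooooooo.....................
225 ......................ooo.oooooooooo######ooooo#####################.oooo.....................
230 ......................ooo############################################ooooooo..................
235 .................ooooooo###################ooo###ooo#################o.......o................
240 ........................##################oooo###ooo#################........o................
245 ........................o#################oooo###oooo################.........................
250 .....................oooo#################oooo###oooo################ooo......................
255 .....................oooooooooooooooo#####oooo###oooo#####oooooooooooooo......................
260 ......................ooooooooooooooo#####oooo###oooo#####oooooooooooooo......................
0.0 [328. 237.] [197. 237.]
0.1 [334. 254.] [190. 254.]
0.2 [342. 277.] [183. 277.]
0.3 [351. 309.] [175. 309.]
```

Request:
arm_command(linear=[[0,0,0.2],[0,0,0.3],[0,0,0.3]], turn=[0,0,0], hand=[0,0,0])

```text
clock: 16.58
position: [0.4605, -0.1728, 0.1064]
tcp_rot: [0.0, 0.666, 0.746, -0.0]
ft_force: [-4.9, 3.2, 17.4]
opening: -0.0002
grip_force: 8.8
```

Request:
arm_command(linear=[[0,0,0.1],[0,0,0.1],[0,0,0.1]], turn=[0,0,0], hand=[0,0,0])

```text
clock: 16.83
position: [0.4606, -0.1728, 0.1061]
tcp_rot: [0.001, 0.666, 0.746, 0.0]
ft_force: [-8.5, 6.3, 27.8]
opening: 0.0002
grip_force: 14.1
```

Request:
arm_command(linear=[[0,0,-3],[0,0,-7],[0,0,-11],[0,0,-15],[0,0,-18],[0,0,-18],[0,0,-18]], turn=[0,0,0,0,0,0,0], hand=[0,0,0,0,0,0,0])

```text
clock: 17.42
position: [0.4607, -0.173, 0.2858]
tcp_rot: [0.001, 0.666, 0.746, 0.0]
ft_force: [0.2, -0.1, -1.8]
opening: 0.0001
grip_force: 0.0
```

```bash
python3 - <<'E'
from h import *
s=robot.get_state();print(s["position"],s["ft_force"]);w=robot.grab_frame("wrist");c=cam("wrist",s)
g=w[90:300:4,150:380:2].astype(int);v=g.max(2)
print("\n".join("%3d "%(90+4*i)+"".join("#" if x<48 else "o" if x<125 else "-" if x<180 else "." for x in r) for i,r in enumerate(v)))
y=np.radians(-83.5);ux=np.array([np.cos(y),np.sin(y),0]);uy=np.array([-ux[1],ux[0],0]);O=np.array([.4705,-.2475,0])
for a in np.arange(0,.25,.05):
    P=lambda r,yy:proj(c,O+ux*(.08-r*np.cos(a))+uy*yy+[0,0,.083+r*np.sin(a)]).round(0)
    print(round(a,2),P(.158,.034),P(.158,-.034),"lugs",P(.08,.011),P(.08,-.011))
E
```

```text
[ 0.46073901 -0.17300445  0.28582143] [ 0.15684844 -0.09994921 -1.81999066]
 90 oooooooooo......................................................................-..................................
 94 oooooooooo..........................................----------------------------...................................
 98 oooooooooo.....................................--------------------------------------..............................
102 oooooooooo....................................--------------------------------------...............................
106 oooooooooo....................................----.----------------.-------.--..-----..............................
110 oooooooooo....................................----...............................---...............................
114 oooooooooo....................................----..............................----...............................
118 ooooooooo-....................................----...............................---...............................
122 ooooooooo-....................................----..........
[... 4922 characters left out ...]
###################-....#################o...........
290 ooooo######################################################################################################-.......
294 o#############################################################################################################o-...
298 ##################################################################################################################o
0.0 [293. 159.] [228. 159.] lugs [270. 227.] [251. 227.]
0.05 [294. 161.] [227. 161.] lugs [271. 229.] [251. 229.]
0.1 [295. 163.] [226. 164.] lugs [271. 231.] [251. 231.]
0.15 [295. 166.] [226. 166.] lugs [271. 233.] [250. 233.]
0.2 [296. 170.] [225. 170.] lugs [271. 235.] [250. 235.]
```

```bash
python3 -c "
from station import robot
print(robot.job_done())"
```

```text
the job is handed in; nothing more can be done
None
```

The cartridge is seated in the cradle, the clamp reads shut with its lugs on both sides of the fin, and I handed the job in at about 17.5 s of the 72 s; the station returned no verdict.

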